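Load a battery cell in its impedance-test fixture

ROBOT

A 6-joint arm with a two-finger parallel gripper is mounted at the origin on the work surface. World frame = base frame: x ahead of the robot, y to its left, z up, the work surface at z = 0. Lengths are in m, angles in rad, forces in N, time in s.
With the tool pointing down it reaches from about 0.275 to 0.85 m from the base axis. Payload 5.2 kg.
Tool frame: the origin (TCP) lies at the very end of the fingers, on their centre line; the grasp point (between the pads) lies arm.grasp_offset behind it (arm.grasp_offset is the distance from the TCP to the grasp point, in m); z points along the fingers, y is the line along which they close (so a half turn about z gives the same grasp; the last joint's range is limited). The gripper opens to 85 mm and grips with 20 to 120 N. Pads are 22 mm wide; open, the fingers measure 114 mm over their backs; the gripper's body (76 mm by 85 mm) begins 54 mm behind the grasp point. The pads swing forward as they close: fully open they stand 13 mm farther back than shut.
Start: joints at [0.932, 0.259, 1.535, -0, 1.348, -0.203], TCP at [0.232, 0.499, 0.231] pointing down, gripper open.
Joint ranges: [-3.14, 3.14], [-0.91, 2.08], [0.19, 2.58], [-1.22, 4.36], [0.22, 2.71], [-3.12, 3.12]. Speed limits (rad/s): [2.57, 2.57, 3.14, 3.14, 3.14, 3.14].

INTERFACE

Orientations are given as a unit quaternion [x, y, z, w].
In Python, from rig import arm gives the robot as it stands.
- The arm moves only by the tool step_arm, never from a script. Its arguments are lists of equal length, an entry for each row: "dp": the shift along the world's x, y, z as a fraction of full scale, a list of three; "angular": the turn, a rotation vector about the world's x, y, z as a fraction of full scale, a list of three. In form: {"dp": [[tx, ty, tz], ...], "angular": [[ax, ay, az], ...]}. A call has exactly 5 rows; each row is the pose to reach, as a shift and turn from the pose commanded when the call began; what a row does not reach only later rows make up. Full scale, the value 1, is 0.1 m for a shift and 45 degrees for a turn. A row lasts 1/8 s, in which the tool goes at most 62.5 mm and 10.7 degrees, less where a joint would pass 70% of its speed; a pose out of reach is approached as far as the arm can. A call with a number of a shift or a turn outside -1 to 1 is refused whole. A call with a gripper value outside its range is refused whole. "fingers" is the closure, from 0 (fully open) to 1 (shut), set as the call begins (left out, the last holds). The fingers move at their own pace and stop on an object; "squeeze" is the grip in N (left out, the last holds). Time passes only in rows, so rows that repeat a pose let the fingers close, or fill a call up. It gives the time, the measured TCP pose, the force, the opening and the grip force at its end, in the units of the state.
- arm.sense(): the state, without advancing time (a new reading comes with each control period).
- arm.read_camera(name): name is "scene" or "top" or "wrist"; returns (picture, depth): 384x512x3 uint8, blue, green, red; 384x512 float32, m along the optical axis (not along the pixel's ray), 0 where there is no reading.
- arm.camera_params(name): a dict with "intrinsics" (3x3 intrinsics, pixels), "xyz" and "rotation" of the camera in the world; the wrist camera has in their place "tool_from_camera" (4x4, takes a point from camera to tool coordinates, whose origin is the TCP and whose axes are the flange's). Camera axes: x right, y up, looking along -z (the intrinsics and any distortion apply to the point x, -y, -z); pixel columns grow to the right and rows downward; lengths in m; the calibration is good to about 2 mm. A picture is of the moment at which its call begins: read the wrist's pose just before it. camera_params takes no time and is no camera call.
- arm.sign_off(): hands the job in; it is judged then, once.
The state is a dict: "clock": time; "q": joint angles; "qd": joint speeds; "joint_torque": joint torques, N m; "tcp_pos": TCP position; "ee_rot": TCP orientation; "ft_force": force on the tool from outside, world axes, zero at the start; "ft_torque": the same for the moment, N m; "width": finger opening in m; "grasp_force": force on a finger pad.
Only numpy, scipy, OpenCV 4.12 (cv2) and the standard library are available. Lean on these libraries where they do the work, as an engineer would, in place of code of your own. Each camera call takes 0.05 s, during which the arm holds its last target. There are 200 camera calls.

TASK

Load the blue battery cell for an impedance test: lower it, without dropping it, into the nest of the clamp fixture with its terminals towards the sliding contact carriage, and press it down past the leaf springs until it sits flat and fully home. Only then swing the hinged clamp right down onto it, and last push the carriage along its rail to its stop, so that the contact pins press on the terminals. Leave everything else on the bench where it is.

Things in the scene. Friction and masses are not known exactly. Their poses are not given: they have to be found in the camera images.
- cell_blue: The cell to load: blue-wrapped prismatic battery cell lying flat, 50 (x) x 120 (y) x 28 (z) mm, about 0.34 kg, white data label on top. Origin at the centre of its underside. Two round terminals at its +y end. Grip it across its 50 mm width. It starts turned at most 35 degrees from the way it must lie in the nest.
- blue_terminals (a point): Point midway between the blue cell's two terminal faces: cell x = 0, y = 65, z = 14 mm. The terminals are 10 mm across, stick out 5 mm from the end face, and lie at x = -10 (copper, red ring) and x = +10 mm.
- cell_green: A like cell in green wrap, same size; not wanted, leave it.
- fixture: Clamp fixture screwed to the bench, its place and yaw new each time. Aluminium base plate 124 (x) x 318 (y) x 12 (z) mm, y = -116 to +202. Origin at bench level under the nest's centre; +y runs along the cell's length from the clamp hinge end to the contact carriage end. The loaded cell lies with its axes along the fixture's, its origin at x = 0, y = 0, z = 18 mm.
- nest_floor (a point): Centre of the white nest floor on which the cell's underside must rest, 18 mm above the bench. A fully seated cell's top is 46 mm above the bench.
- nest_corner (a point): Top of one of the nest's four black corner uprights (x = +-26.5 to 36.5, y = +-37 to 59 mm, tops at z = 38 mm); with the end stops at y = +-61.5 mm they leave 1.5 mm clearance round the cell, and slope outwards as 3.5 mm lead-ins over their top 6 mm. Between the uprights the sides are open for the fingers over y = -25 to +25 mm.
- leaf_spring (a point): Nose of one of four steel leaf springs, at x = +-23.5, y = +-30.5, z = 24 mm of the fixture: they reach 1.5 mm into the cell's place from both sides, so a cell let go stays held some 5 to 10 mm too high. It takes some 8 to 18 N pressed down on the middle of its top to push it past them; they then grip its sides and it stays down.
- clamp (a joint): Hinge angle of the clamp, rad: 0 = level, its rubber pad resting on a fully seated cell; grows as it opens, to 2.1 (leaning back past upright). Starts open at 1.6 to 1.95. The hinge is stiff and holds the bar where it is left; about 2 N at the grip moves it.
- clamp_hinge (a point): Clamp hinge axis, parallel to the fixture's x, at fixture x = 0, y = -88, z = 54 mm.
- clamp_grip (a point): Centre of the clamp's red cross grip: a round bar 13 mm thick and 80 mm long along the fixture's x, at the free end of the grey clamp bar (28 mm wide, 8 mm thick), 132 mm from the hinge axis. At angle t it lies at fixture y = -88 + 132 cos t, z = 54 + 132 sin t mm. It can be pushed over from behind (the -y side) and then down from above.
- carriage (a joint): Travel of the contact carriage, m: 0 = against its stop at the cell, up to 0.065 = drawn back along the fixture's +y. Starts at 0.035 to 0.06. It stays where it is left: about 6 to 8 N moves it, and up to 5 N more over the last 4 mm, where the spring pins meet the terminals.
- carriage_grip (a point): Centre of the top of the carriage's upright red grip (44 mm in x, 14 mm thick in y, standing 30 mm above the carriage body, top at z = 75 mm); it lies at fixture x = 0, y = 106 mm + carriage travel. The aluminium carriage body below it is 56 (x) x 50 (y) mm with its top at z = 45 mm.
- contact_pins: The carriage's two brass spring pins, 7 mm thick, that press on the terminals; they stand out 6 mm in front of the carriage's black head and spring back by up to 6 mm.
- screwdriver: Screwdriver, orange handle, 190 mm, lying on the bench; bystander.
- multimeter: Yellow hand multimeter, 80 x 160 x 42 mm; bystander.
- amber_bottle: Amber reagent bottle, 68 mm across, 140 mm tall; bystander.
- jar: White jar with blue cap, 60 mm across, 75 mm tall; bystander.
- tip_box: Green pipette-tip box, 124 x 94 x 62 mm; bystander.
Mind the look-alikes: they are no part of the job. There is more than one size of the cell_blue; the job needs the middle-sized.

How it is judged:
On the way, in this order (a step that is already met when the one before it is completed fails the run):
1. the blue cell sits fully down and level in the nest, terminals towards the carriage, let go, while the clamp is still open (z of cell_blue in the frame of nest_floor below 0.002 m and horizontal distance between cell_blue and nest_floor below 0.005 m and y of blue_terminals in the frame of fixture above 0.05 m and angle between cell_blue's own z axis and vertical below 0.025 rad and contact force between the fingers and cell_blue below 0.2 N and value of joint clamp above 0.6 rad), for 0.2 s.
2. the clamp is closed down on the seated cell, the carriage still drawn back (value of joint clamp below 0.03 rad and value of joint carriage above 0.015 m and z of cell_blue in the frame of nest_floor below 0.002 m), for 0.2 s.
3. the carriage is at its stop with the pins on the terminals (value of joint carriage below 0.002 m and contact force between contact_pins and cell_blue above 0.5 N), for 0.2 s.
At the end, for the whole second after the job is handed in: The blue cell is fully down in the nest (underside within 2 mm of the nest floor, tilt under 0.025 rad, within 5 mm of the nest's centre) and at rest; the clamp is within 0.03 rad of level; the carriage is within 2 mm of its stop and the pins press on the terminals with more than 0.5 N (all of step 3 and z of cell_blue in the frame of nest_floor below 0.002 m and horizontal distance between cell_blue and nest_floor below 0.005 m and angle between cell_blue's own z axis and vertical below 0.025 rad and linear speed of cell_blue below 0.01 m/s and value of joint clamp below 0.03 rad); the robot touches nothing.
It fails at once if the clamp is brought down while the blue cell is not fully home in the nest (value of joint clamp below 0.15 rad and z of cell_blue in the frame of nest_floor above 0.003 m).
It fails at once if the blue cell is dropped into the nest (over 0.6 m/s there) (linear speed of cell_blue above 0.6 m/s and horizontal distance between cell_blue and nest_floor below 0.06 m and z of cell_blue in the frame of nest_floor below 0.03 m).
It fails at once if the carriage is pushed home before the clamp is closed (value of joint carriage below 0.01 m and value of joint clamp above 0.2 rad).
It fails at once if something else on the bench is moved by more than 25 mm (distance of any of cell_green, screwdriver, multimeter, amber_bottle, jar, tip_box from where it was at the start of the episode above 0.025 m).
It also fails if it takes over 72 s, if anything falls off the work surface, if the arm or the gripper's body presses on something with over 40 N, if the wrist force passes 120 N, or if a joint passes its speed limit or range.

## Working session

There is one attempt and no reset: what is moved stays moved. The work goes in short steps, Python scripts to look and compute and a tool call to move; the robot and the scene stay as the last step left them, time stands still between calls to the robot, and variables do not carry over. Pictures are saved under pics/ and viewed, at most 10 in all, crops included, and the job is handed in when it is done.

Besides the shell and the picture viewer there is one more tool, called after "Emit:" as name(argument=value, ...), one argument or row to a line, values as JSON. step_arm: Moves the arm, as the interface text tells. Its arguments: {"type":"object","properties":{"dp":{"type":"array"},"angular":{"type":"array"},"fingers":{"type":"number"},"squeeze":{"type":"number"}},"required":["dp","angular"]}

```bash
ls; mkdir -p pics; python3 - <<'E'
from rig import arm
import cv2,numpy as np
for n in("scene","top"):
    im,d=arm.read_camera(n); np.savez(f"{n}.npz",im=im,d=d); cv2.imwrite(f"pics/{n}0.png",im)
    p=arm.camera_params(n); print(n,p)
print(arm.camera_params("wrist"),arm.grasp_offset); s=arm.sense(); print(s)
E
```

```text
pics
scene {'intrinsics': array([[362.99169831,   0.        , 257.46344575],
       [  0.        , 362.99169831, 194.0130691 ],
       [  0.        ,   0.        ,   1.        ]]), 'xyz': array([ 1.11355675, -0.59962005,  0.73488184]), 'rotation': array([0.40217068, 0.17010372, 0.32560193, 0.83863392])}
top {'intrinsics': array([[379.19933728,   0.        , 255.00626185],
       [  0.        , 379.19933728, 183.7339778 ],
       [  0.        ,   0.        ,   1.        ]]), 'xyz': array([0.42797628, 0.00290335, 1.07731262]), 'rotation': array([ 0.02888701, -0.05050804, -0.70397167,  0.70784064])}
{'intrinsics': array([[276.83075747,   0.        , 254.73187929],
       [  0.        , 276.83075747, 193.63640032],
       [  0.        ,   0.        ,   1.        ]]), 'tool_from_camera': array([[-5.84584601e-04,  9.50294625e-01,  3.11351544e-01,
         7.90681422e-02],
       [ 9.99998420e-01,  1.07816938e-03, -1.41317714e-03,
         5.34666972e-04],
       [-1.67862434e-03,  3.11350226e-01, -9.50293754e-01,
        -1.43223245e-01],
       [ 0.00000000e+00,  0.00000000e+00,  0.00000000e+00,
         1.00000000e+00]])} 0.0187
{'clock': 0.1, 'q': array([ 9.32212165e-01,  2.59303423e-01,  1.53596227e+00,  1.20275683e-05,
        1.34798442e+00, -2.02753014e-01]), 'qd': array([-0.00071519, -0.00314219, -0.00146669, -0.00109942,  0.00151409,
        0.00035152]), 'joint_torque': array([ 1.04255410e-03, -4.46970177e+01, -2.91246343e+01, -4.08172409e-04,
        6.39401871e-03,  1.32158529e-06]), 'tcp_pos': array([0.2318611 , 0.49823041, 0.23054445]), 'ee_rot': array([ 2.16196192e-01,  9.76349589e-01, -7.54084100e-04, -3.43782252e-04]), 'ft_force': array([-0.04129179, -0.8945448 , -0.09018567]), 'ft_torque': array([-0.02549842,  0.02110798, -0.0040242 ]), 'grasp_force': 0.0, 'width': 0.08491631525154271}
```

View pics/top0.png

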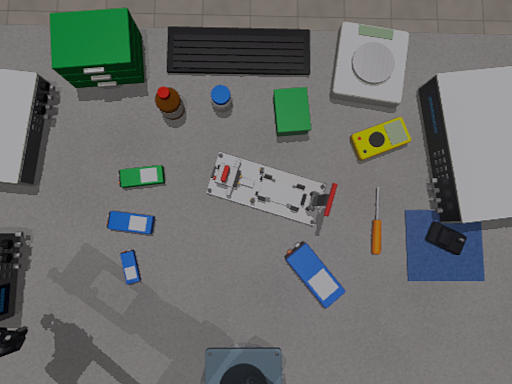

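View pics/scene0.png

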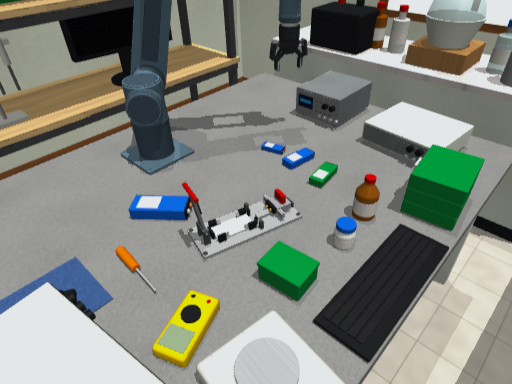

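Top view: the blue candidates are the large cell at (315,274), the middle one at (131,222) and the small one at (131,267). The green cell is at (142,176), and the fixture is at about (270,188) with its carriage on the left (225,173) and clamp grip on the right (331,199). I choose the middle one, (131,222). Next come a close crop and rough positions.

```bash
cat > h.py <<'E'
import numpy as np,cv2
from scipy.spatial.transform import Rotation as R
from rig import arm
def pose(n,s=None):
    p=arm.camera_params(n)
    if n!="wrist": return p["intrinsics"],R.from_quat(p["rotation"]).as_matrix(),np.array(p["xyz"])
    T=p["tool_from_camera"]; r=R.from_quat(s["ee_rot"]).as_matrix()
    return p["intrinsics"],r@T[:3,:3],r@T[:3,3]+s["tcp_pos"]
def rays(P,uv):
    K,r,c=P; uv=np.atleast_2d(uv).astype(float)
    d=np.c_[(uv[:,0]-K[0,2])/K[0,0],-(uv[:,1]-K[1,2])/K[1,1],-np.ones(len(uv))]
    return c,d@r.T
def plane(P,uv,z):
    c,d=rays(P,uv); return c+d*((z-c[2])/d[:,2])[:,None]
def proj(P,X):
    K,r,c=P; q=(np.atleast_2d(X)-c)@r; return np.c_[K[0,0]*q[:,0]/-q[:,2]+K[0,2],K[1,2]-K[1,1]*q[:,1]/-q[:,2]]
def tri(P1,a,P2,b):
    c1,d1=rays(P1,a);c2,d2=rays(P2,b);out=[]
    for u,v in zip(d1,d2):
        t=np.linalg.lstsq(np.c_[u,-v],c2-c1,rcond=None)[0]; out.append((c1+u*t[0]+c2+v*t[1])/2)
    return np.array(out)
def mask(im,lo,hi): return cv2.inRange(cv2.cvtColor(im,cv2.COLOR_BGR2HSV),np.array(lo),np.array(hi))
def blobs(m,amin=30):
    n,l,st,c=cv2.connectedComponentsWithStats(m); return [(c[i],st[i],l==i) for i in range(1,n) if st[i,4]>amin]
def shot(n,tag):
    s=arm.sense(); im,d=arm.read_camera(n); cv2.imwrite(f"pics/{tag}.png",im); np.savez(f"{tag}.npz",im=im,d=d,tcp_pos=s["tcp_pos"],ee_rot=s["ee_rot"]); return s,im,d
E
python3 - <<'E'
from h import *
im=np.load("top.npz")["im"];P=pose("top")
for nm,lo,hi in(("blue",(105,150,60),(125,255,255)),("red",(0,170,90),(6,255,255))):
    for c,st,m in blobs(mask(im,lo,hi),20):
        r=cv2.minAreaRect(np.argwhere(m)[:,::-1].astype(np.float32)); print(nm,c.round(1),st[4],[np.round(x,1) for x in r],plane(P,c,.028 if nm=="blue" else .07).round(3))
for uv in((266,188),(225,173),(331,199)): print(uv,plane(P,uv,.03).round(3))
cv2.imwrite("pics/crop0.png",cv2.resize(im[140:290,90:350],None,fx=3,fy=3,interpolation=cv2.INTER_CUBIC))
E
```

```text
blue [220.   94.2] 284 [array([220.,  94.]), array([18., 18.]), np.float64(90.0)] [[0.803 0.072 0.028]]
blue [126.4 221.4] 519 [array([130.1, 222. ]), array([43.8, 18.1]), np.float64(7.4)] [[0.441 0.321 0.028]]
blue [311.4 270.8] 1105 [array([315.2, 275.3]), array([63.5, 26.2]), np.float64(50.7)] [[ 0.309 -0.184  0.028]]
blue [129.4 263.7] 263 [array([129.7, 267. ]), array([31. , 13.4]), np.float64(77.5)] [[0.327 0.309 0.028]]
blue [446.8 279.6] 87 [array([445.5, 276.5]), array([ 7., 75.]), np.float64(90.0)] [[ 0.285 -0.558  0.028]]
red [163.  92.] 108 [array([163.,  92.]), array([10., 12.]), np.float64(90.0)] [[0.792 0.224 0.07 ]]
red [224.8 173.2] 69 [array([225., 173.]), array([ 4.4, 15.2]), np.float64(18.4)] [[0.57  0.053 0.07 ]]
red [330.1 199.4] 138 [array([330.1, 199.3]), array([ 4.2, 32.5]), np.float64(15.5)] [[ 0.501 -0.229  0.07 ]]
(266, 188) [[ 0.535 -0.06   0.03 ]]
(225, 173) [[0.576 0.055 0.03 ]]
(331, 199) [[ 0.505 -0.241  0.03 ]]
```

View pics/crop0.png

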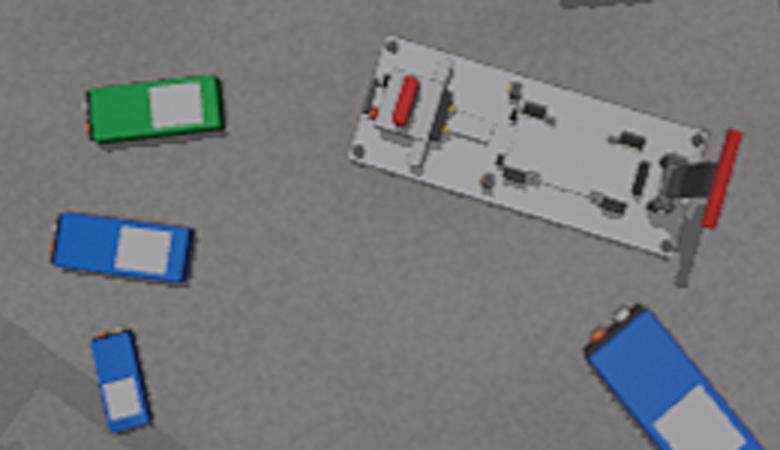

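The crop confirms it: the middle blue cell lies at top pixel (130,222) with its copper terminals at the left end (108,221), towards the carriage side. The fixture's carriage is on the left and its clamp is open on the right. Next I move above the cell for a wrist view.

Emit:
step_arm(
  dp=[
    [0.2,-0.2,0],
    [0.4,-0.4,0],
    [0.6,-0.6,0],
    [0.8,-0.8,0],
    [1,-1,0],
  ],
  angular=[
    [0,0,-0.16],
    [0,0,-0.32],
    [0,0,-0.48],
    [0,0,-0.64],
    [0,0,-0.8],
  ],
  fingers=0,
)

```text
clock: 0.72
tcp_pos: [0.3325, 0.3977, 0.2309]
ee_rot: [0.509, 0.861, -0.0, -0.0]
ft_force: [0.1, -0.3, 0.6]
width: 0.0853
grasp_force: 0.0
```

Emit:
step_arm(
  dp=[
    [0.25,-0.22,-0.1],
    [0.5,-0.45,-0.2],
    [0.8,-0.7,-0.3],
    [1,-0.9,-0.3],
    [1,-0.9,-0.3],
  ],
  angular=[
    [0,0,-0.2],
    [0,0,-0.4],
    [0,0,-0.6],
    [0,0,-0.8],
    [0,0,-0.8],
  ],
)

```text
clock: 1.35
tcp_pos: [0.4331, 0.3072, 0.2007]
ee_rot: [0.75, 0.662, -0.001, -0.0]
ft_force: [0.4, 1.5, -0.0]
width: 0.0853
grasp_force: 0.0
```

```bash
python3 - <<'E'
from h import *
s,im,d=shot("wrist","w1"); print(s["clock"],s["tcp_pos"],s["ee_rot"],s["q"])
E
```

```text
1.35 [0.43314681 0.30721225 0.20065149] [ 7.49724764e-01  6.61749535e-01 -5.74995146e-04 -3.27860774e-05] [ 4.06918397e-01  2.48378400e-01  1.62621468e+00 -3.09375861e-04
  1.26811294e+00  5.31506949e-01]
```

View pics/w1.png

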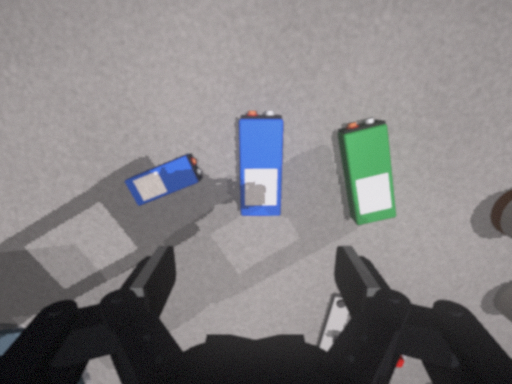

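The wrist view shows the blue cell centred at (261,165), with terminals at the top end, (252,113) copper and (270,113).

```bash
python3 - <<'E'
from h import *
def rect(im,near,lo,hi):
    b=min(blobs(mask(im,lo,hi),100),key=lambda b:np.hypot(*(b[0]-near)))
    pts=np.argwhere(b[2])[:,::-1].astype(np.float32); print([np.percentile(im[b[2]].max(1),q) for q in(1,5,25,50,95)])
    r=cv2.minAreaRect(pts); c=cv2.boxPoints(r); return r,c
w=np.load("w1.npz"); t=np.load("top.npz"); Pw=pose("wrist",w); Pt=pose("top")
rw,cw=rect(w["im"],(261,160),(105,150,110),(125,255,255)); rt,ct=rect(t["im"],(128,222),(105,150,110),(125,255,255))
print(rw,rt)
X=tri(Pt,[rt[0]],Pw,[rw[0]]); print("tri",X, "depth w",w["d"][165,261], "top", t["d"][222,130])
for P,c in((Pw,cw),(Pt,ct)):
    q=plane(P,c,.028)[:,:2]; e=[q[1]-q[0],q[2]-q[1]]; e.sort(key=np.linalg.norm)
    print(q.mean(0).round(4),[np.linalg.norm(v).round(4) for v in e],np.degrees(np.arctan2(e[1][1],e[1][0])).round(2))
d=float(w["d"][165,261]); c,r=rays(Pw,[(261,165)]); print("depth pt",c+r*d)
E
```

```text
[np.float64(184.07), np.float64(201.0), np.float64(225.0), np.float64(228.0), np.float64(230.0)]
[np.float64(119.08), np.float64(138.0), np.float64(168.0), np.float64(168.0), np.float64(176.0)]
((260.5, 166.5), (40.99999237060547, 94.99998474121094), 0.0) ((130.00616455078125, 221.9524383544922), (43.126338958740234, 18.075950622558594), 7.352379322052002)
tri [[0.44058272 0.31437642 0.01852261]] depth w 0.32094118 top 1.0350161
[0.4416 0.3134] [np.float64(0.0452), np.float64(0.113)] 81.89
[0.4392 0.3116] [np.float64(0.0488), np.float64(0.1174)] -97.09
depth pt [[0.44278818 0.31822832 0.02844511]]
```

Emit:
step_arm(
  dp=[
    [0.1,-0.2,0.15],
    [0.2,-0.4,0.3],
    [0.3,-0.6,0.5],
    [0.4,-0.8,0.6],
    [0.4,-1,0.6],
  ],
  angular=[
    [0,0,0],
    [0,0,-0.05],
    [0,0,-0.1],
    [0,0,-0.15],
    [0,0,-0.2],
  ],
)

```text
clock: 2.02
tcp_pos: [0.4724, 0.2092, 0.2623]
ee_rot: [0.798, 0.603, 0.001, 0.0]
ft_force: [-0.5, -0.3, 0.1]
width: 0.0854
grasp_force: 0.0
```

Emit:
step_arm(
  dp=[
    [0.1,-0.25,0],
    [0.2,-0.5,0],
    [0.3,-0.75,0],
    [0.4,-1,0],
    [0.4,-1,0],
  ],
  angular=[
    [0,0,0],
    [0,0,0],
    [0,0,0],
    [0,0,0],
    [0,0,0],
  ],
)

```text
clock: 2.65
tcp_pos: [0.5121, 0.1084, 0.2612]
ee_rot: [0.798, 0.602, -0.0, -0.0]
ft_force: [0.3, 0.9, -1.4]
width: 0.0852
grasp_force: 0.0
```

Emit:
step_arm(
  dp=[
    [0.1,-0.25,0],
    [0.2,-0.5,0],
    [0.3,-0.75,0],
    [0.3,-1,0],
    [0.3,-1,0],
  ],
  angular=[
    [0,0,0],
    [0,0,0],
    [0,0,0],
    [0,0,0],
    [0,0,0],
  ],
)

```text
clock: 3.28
tcp_pos: [0.5418, 0.009, 0.2612]
ee_rot: [0.798, 0.602, -0.0, -0.0]
ft_force: [-0.2, 0.0, -0.2]
width: 0.0853
grasp_force: 0.0
```

```bash
python3 - <<'E'
from h import *
s,im,d=shot("wrist","w2"); print(s["clock"],s["tcp_pos"],s["ee_rot"],s["qd"].max())
E
```

```text
3.275 [0.54182368 0.00901559 0.26116044] [ 7.98353888e-01  6.02188441e-01 -6.48433531e-05 -3.82427503e-04] 0.02747924611964236
```

Emit:
step_arm(
  dp=[
    [-0.1,-0.25,0],
    [-0.2,-0.5,0],
    [-0.3,-0.75,0],
    [-0.3,-1,0],
    [-0.3,-1,0],
  ],
  angular=[
    [0,0,0],
    [0,0,0],
    [0,0,0],
    [0,0,0],
    [0,0,0],
  ],
)

```text
clock: 3.95
tcp_pos: [0.5122, -0.0909, 0.2614]
ee_rot: [0.799, 0.602, 0.0, -0.0]
ft_force: [-0.0, -0.1, 0.2]
width: 0.0853
grasp_force: 0.0
```

```bash
python3 - <<'E'
from h import *
s,im,d=shot("wrist","w3"); print(s["clock"],s["tcp_pos"],s["ee_rot"],s["qd"].max())
cv2.imwrite("pics/w23.png",np.vstack([np.load("w2.npz")["im"][:300],im[:300]]))
E
```

```text
3.95 [ 0.51216039 -0.09088578  0.26141165] [ 7.98514106e-01  6.01976041e-01  2.44427355e-04 -9.87202379e-05] 0.02408184051458691
```

View pics/w23.png

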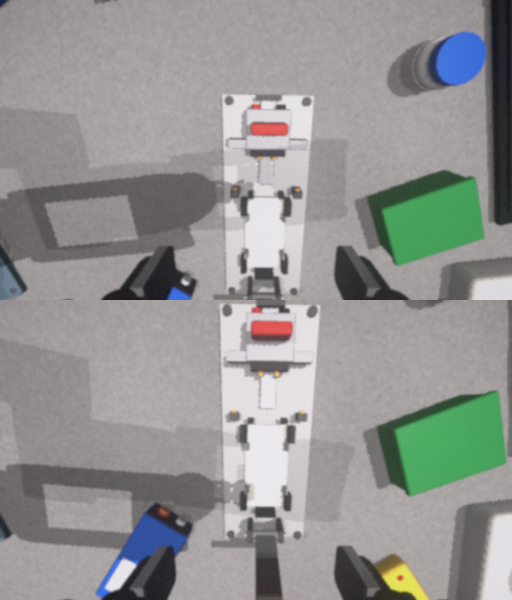

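The upper half (w2) and lower half (w3, rows less 300) show the fixture. In w3 the carriage red grip is at (272,29), the black uprights are at about (250,140), (291,135), (247,198) and (287,193), the white nest floor is around (267,165), and the plate corners run from (222,5) to (303,240).

```bash
python3 - <<'E'
from h import *
for n in("w2","w3"):
    w=np.load(n+".npz"); im=w["im"]; P=pose("wrist",w); g=im.max(1) if 0 else cv2.cvtColor(im,cv2.COLOR_BGR2GRAY)
    print(n)
    sat=cv2.cvtColor(im,cv2.COLOR_BGR2HSV)[:,:,1]
    m=((g>175)&(sat<40)).astype(np.uint8)*255
    m=cv2.morphologyEx(m,cv2.MORPH_CLOSE,np.ones((15,15),np.uint8))
    b=min(blobs(m,3000),key=lambda b:np.hypot(*(b[0]-(267,170)))); 
    r=cv2.minAreaRect(plane(P,np.argwhere(b[2])[:,::-1],.012)[:,:2].astype(np.float32)); print(" plate",b[1],r)
    dk=((g<75)).astype(np.uint8)*255; dk[:, :215]=0; dk[:,325:]=0; dk[300:]=0
    for c,st,_ in blobs(dk,25): print(" dark",c.round(1),st, plane(P,c,.038)[0,:2].round(4))
    for c,st,_ in blobs(mask(im,(0,150,90),(8,255,255))|mask(im,(172,150,90),(180,255,255)),60): print(" red",c.round(1),st,plane(P,c,.072)[0].round(4))
E
```

```text
w2
 plate [  222    93   106   201 15067] ((0.5493625402450562, -0.061167508363723755), (0.31629809737205505, 0.1447458118200302), 73.30435943603516)
 dark [243.6 203.8] [242 198   5  16  46] [ 0.5126 -0.0389]
 dark [243.1 264.8] [242 258   3  14  28] [ 0.4835 -0.1331]
 dark [263.5 273.4] [256 269  17  10 145] [ 0.5093 -0.1563]
 dark [249.5 287.1] [248 279   4  16  31] [ 0.4816 -0.1743]
 dark [276.6 287.1] [275 278   5  17  44] [ 0.5224 -0.1859]
 red [268.4 129.1] [252 124  35  10 266] [0.5722 0.0541 0.072 ]
w3
 plate [  198     0   127   239 20294] ((0.5356476902961731, -0.05644036829471588), (0.3257169723510742, 0.1772974133491516), 76.82361602783203)
 dark [242.9 201. ] [241 193   5  16  53] [ 0.4833 -0.1346]
 dark [286.4 202.6] [285 197   4  12  42] [ 0.5414 -0.1537]
 dark [264.5 211.9] [256 208  18   8 124] [ 0.5082 -0.1588]
 dark [249.9 224.7] [248 219   4  11  28] [ 0.4825 -0.1722]
 dark [278.6 225.7] [277 220   5  11  40] [ 0.5221 -0.1852]
 dark [267.6 276.8] [257 255  24  42 904] [ 0.4841 -0.2641]
 red [271.3  27.8] [253  22  38  12 428] [0.573  0.0544 0.072 ]
 red [267.7 313.3] [229 307  82  15 944] [ 0.4726 -0.3013  0.072 ]
```

```bash
python3 - <<'E'
from h import *
c=[cv2.resize(np.load(n+".npz")["im"][y:y+140,220:315],None,fx=4,fy=4,interpolation=cv2.INTER_CUBIC) for n,y in(("w2",165),("w3",105))]
cv2.imwrite("pics/up.png",np.hstack(c))
E
```

```text
(no output)
```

View pics/up.png

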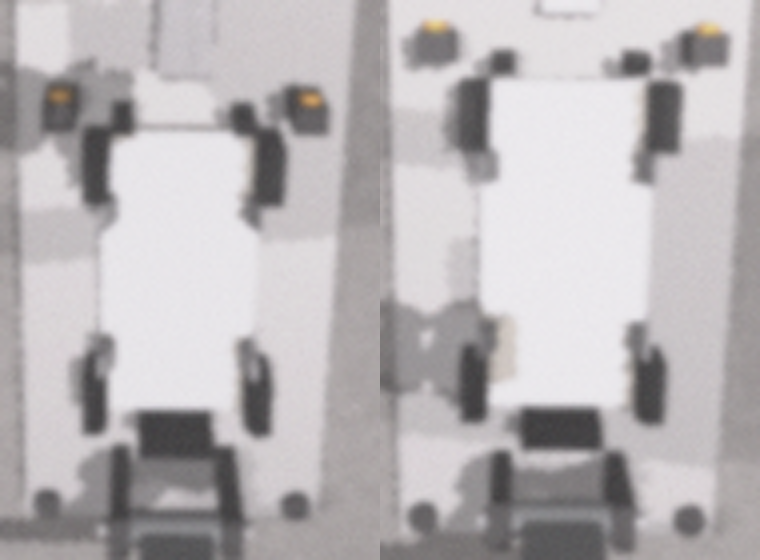

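The crop shows the four black uprights: in w3 about (243,134), (291,134), (243,201) and (287,201). The hinge-end stop is at (265,212) and the white floor lies between. I'll use the depth readings to separate the heights.

```bash
python3 - <<'E'
from h import *
np.set_printoptions(suppress=True,precision=4)
for n in("w2","w3"):
    w=np.load(n+".npz"); im=w["im"]; P=pose("wrist",w); d=w["d"]
    v,u=np.mgrid[0:384,0:512]; uv=np.c_[u.ravel(),v.ravel()]; c,r=rays(P,uv); X=(c+r*d.ravel()[:,None]).reshape(384,512,3)
    z=X[:,:,2]; ok=(d>0)
    g=cv2.cvtColor(im,cv2.COLOR_BGR2GRAY)
    reg=np.zeros_like(ok); reg[:262 if n=="w2" else 250,200:335]=1
    bench=X[(ok)&(abs(z)<.006)][:,2]; print(n,"bench z",np.median(bench))
    pl=ok&reg&(z>.007)&(z<.05)
    m=cv2.morphologyEx(pl.astype(np.uint8)*255,cv2.MORPH_OPEN,np.ones((3,3),np.uint8))
    b=max(blobs(m,500),key=lambda b:b[1][4]); q=X[b[2]&(abs(z-.012)<.004)]; print("plate z",np.median(q[:,2]),cv2.minAreaRect(q[:,:2].astype(np.float32)))
    up=(ok&reg&(z>.031)&(z<.0405)&(g<120)).astype(np.uint8)*255
    for cc,st,mm in blobs(up,12): print(" up",cc,st,X[mm].mean(0),np.percentile(z[mm],90))
    fl=(ok&reg&(abs(z-.018)<.0025)&(g>215)).astype(np.uint8)*255
    fl=cv2.morphologyEx(fl,cv2.MORPH_OPEN,np.ones((3,3),np.uint8))
    for cc,st,mm in blobs(fl,150): print(" floor",cc,st,np.median(z[mm]),cv2.minAreaRect(X[mm][:,:2].astype(np.float32)))
    rd=((mask(im,(0,150,90),(8,255,255))|mask(im,(172,150,90),(180,255,255)))>0)&ok
    for cc,st,mm in blobs((rd*255).astype(np.uint8),60): print(" red",cc,np.median(z[mm]),X[mm&(z>np.median(z[mm])-.006)].mean(0),cv2.minAreaRect(X[mm][:,:2].astype(np.float32)))
E
```

```text
w2 bench z 0.000421320119855656
plate z 0.012385430359688587 ((0.5474482178688049, -0.029716014862060547), (0.25575628876686096, 0.12415929138660431), 73.26130676269531)
 up [278.   106.75] [276 105   5   4  16] [0.5918 0.0742 0.0387] 0.03983648769721254
 up [234.4231 191.1346] [230 187   9  10  52] [ 0.5056 -0.0177  0.0371] 0.04038385737182189
 up [295.5526 193.3158] [293 188   8  10  38] [ 0.5865 -0.0438  0.0381] 0.04036544737664903
 up [249.5 196. ] [247 194   6   5  28] [ 0.5237 -0.0306  0.0364] 0.037737951250504664
 up [281.4074 196.037 ] [279 194   6   5  27] [ 0.5667 -0.0429  0.0363] 0.03857996094452567
 up [243.1714 207.1524] [240 200   7  17 105] [ 0.5103 -0.0441  0.0364] 0.03827069622519179
 up [286.8091 208.4273] [283 201   8  19 110] [ 0.5694 -0.0632  0.0362] 0.03821377066845795
 up [242.5 260. ] [240 259   6   3  18] [ 0.4844 -0.1267  0.0349] 0.03733140397393804
 up [284.  260.5] [281 260   7   2  14] [ 0.5449 -0.1452  0.0346] 0.0368143487515494
 floor [264.0556 230.0153] [ 245  198   39   64 2088] 0.01823251956222005 ((0.5274062752723694, -0.09652429819107056), (0.10760
[... 1521 characters left out ...]
[247 222   6   3  16] [ 0.4825 -0.1701  0.0359] 0.03987652676461956
 up [278.9286 223.0714] [277 222   5   3  14] [ 0.5235 -0.1824  0.0355] 0.039029960036768556
 floor [265.7316 163.7619] [ 245  125   43   81 2847] 0.018437819727587568 ((0.5265403985977173, -0.10076667368412018), (0.11655163019895554, 0.059008557349443436), 73.50880432128906)
 red [271.1953  27.8047] 0.07570256797689484 [0.5725 0.0537 0.0757] ((0.5730716586112976, 0.05395905673503876), (0.010822100564837456, 0.038996778428554535), 73.26838684082031)
 red [267.7081 313.3195] 0.19014792196758012 [ 0.4953 -0.1994  0.1898] ((0.47040125727653503, -0.2844199538230896), (0.18556618690490723, 0.07716309279203415), 72.84796142578125)
```

```bash
python3 - <<'E'
from h import *
w=np.load("w1.npz"); P=pose("wrist",w); d=w["d"]; v,u=np.mgrid[0:384,0:512]; c,r=rays(P,np.c_[u.ravel(),v.ravel()]); X=(c+r*d.ravel()[:,None]).reshape(384,512,3)
m=(X[:,:,2]>.024)&(X[:,:,2]<.034)&(d>0)&(u>225)&(u<300)&(v>95)&(v<225)
b=max(blobs((m*255).astype(np.uint8),200),key=lambda b:b[1][4]); q=X[b[2]]; print(b[1],np.median(q[:,2]),cv2.minAreaRect(q[:,:2].astype(np.float32)))
E
```

```text
[ 239  115   44  101 4240] 0.028424177790018323 ((0.44135618209838867, 0.3147209882736206), (0.11902979016304016, 0.04998568817973137), 82.77021789550781)
```

Emit:
step_arm(
  dp=[
    [-0.05,0.2,0],
    [-0.1,0.4,0],
    [-0.15,0.6,0],
    [-0.2,0.8,0],
    [-0.2,1,0],
  ],
  angular=[
    [0,0,0],
    [0,0,0.05],
    [0,0,0.1],
    [0,0,0.15],
    [0,0,0.19],
  ],
)

```text
clock: 4.62
tcp_pos: [0.4915, 0.0105, 0.2615]
ee_rot: [0.75, 0.661, 0.0, 0.0]
ft_force: [-0.2, -0.1, 0.1]
width: 0.0853
grasp_force: 0.0
```

Emit:
step_arm(
  dp=[
    [-0.05,0.2,0],
    [-0.1,0.4,0],
    [-0.15,0.6,0],
    [-0.2,0.8,0],
    [-0.2,1,0],
  ],
  angular=[
    [0,0,0],
    [0,0,0],
    [0,0,0],
    [0,0,0],
    [0,0,0],
  ],
)

```text
clock: 5.25
tcp_pos: [0.4713, 0.1103, 0.2615]
ee_rot: [0.751, 0.661, 0.0, 0.0]
ft_force: [0.5, 0.3, -0.1]
width: 0.0853
grasp_force: 0.0
```

Emit:
step_arm(
  dp=[
    [-0.05,0.2,-0.1],
    [-0.1,0.4,-0.2],
    [-0.15,0.6,-0.3],
    [-0.2,0.8,-0.5],
    [-0.2,1,-0.5],
  ],
  angular=[
    [0,0,0],
    [0,0,0],
    [0,0,0],
    [0,0,0],
    [0,0,0],
  ],
)

```text
clock: 5.88
tcp_pos: [0.45, 0.21, 0.2099]
ee_rot: [0.751, 0.661, -0.001, -0.001]
ft_force: [0.8, 0.0, 0.4]
width: 0.0854
grasp_force: 0.0
```

Emit:
step_arm(
  dp=[
    [-0.05,0.25,-0.2],
    [-0.1,0.5,-0.5],
    [-0.1,0.8,-0.7],
    [-0.1,1,-0.8],
    [-0.1,1,-0.8],
  ],
  angular=[
    [0,0,0],
    [0,0,0],
    [0,0,0],
    [0,0,0],
    [0,0,0],
  ],
)

```text
clock: 6.5
tcp_pos: [0.4414, 0.31, 0.1308]
ee_rot: [0.75, 0.661, -0.0, -0.0]
ft_force: [0.0, -0.1, 1.6]
width: 0.0855
grasp_force: 0.0
```

Emit:
step_arm(
  dp=[
    [0,0.05,-0.2],
    [0,0.05,-0.45],
    [0,0.05,-0.7],
    [0,0.05,-0.9],
    [0,0.05,-0.9],
  ],
  angular=[
    [0,0,0],
    [0,0,0],
    [0,0,0],
    [0,0,0],
    [0,0,0],
  ],
)

```text
clock: 7.12
tcp_pos: [0.4417, 0.3127, 0.0409]
ee_rot: [0.751, 0.66, -0.001, -0.0]
ft_force: [-0.7, -0.0, 0.4]
width: 0.0851
grasp_force: 0.0
```

Emit:
step_arm(
  dp=[
    [0,0,-0.12],
    [0,0,-0.24],
    [0,0,-0.32],
    [0,0,-0.38],
    [0,0,-0.38],
  ],
  angular=[
    [0,0,0],
    [0,0,0],
    [0,0,0],
    [0,0,0],
    [0,0,0],
  ],
)

```text
clock: 7.75
tcp_pos: [0.4418, 0.3135, 0.0028]
ee_rot: [0.751, 0.66, -0.001, -0.0]
ft_force: [0.1, -0.7, 0.9]
width: 0.0854
grasp_force: 0.0
```

Emit:
step_arm(
  dp=[
    [0,0,0],
    [0,0,0],
    [0,0,0],
    [0,0,0],
    [0,0,0],
  ],
  angular=[
    [0,0,0],
    [0,0,0],
    [0,0,0],
    [0,0,0],
    [0,0,0],
  ],
  fingers=1,
  squeeze=60,
)

```text
clock: 8.38
tcp_pos: [0.4424, 0.3138, 0.0039]
ee_rot: [0.751, 0.66, 0.0, 0.0]
ft_force: [-0.8, 0.1, 7.0]
width: 0.0487
grasp_force: 64.6
```

Emit:
step_arm(
  dp=[
    [0,0,0],
    [0,0,0],
    [0,0,0],
    [0,0,0],
    [0,0,0],
  ],
  angular=[
    [0,0,0],
    [0,0,0],
    [0,0,0],
    [0,0,0],
    [0,0,0],
  ],
)

```text
clock: 9.0
tcp_pos: [0.4424, 0.3138, 0.0039]
ee_rot: [0.751, 0.66, 0.0, 0.0]
ft_force: [-1.3, -0.3, 5.3]
width: 0.0491
grasp_force: 64.6
```

Emit:
step_arm(
  dp=[
    [0,0,0.1],
    [0,0,0.3],
    [0,0,0.55],
    [0,0,0.8],
    [0,0,1],
  ],
  angular=[
    [0,0,0],
    [0,0,0],
    [0,0,0],
    [0,0,0],
    [0,0,0],
  ],
)

```text
clock: 9.62
tcp_pos: [0.4419, 0.3134, 0.1042]
ee_rot: [0.751, 0.66, -0.0, 0.0]
ft_force: [0.1, 0.9, -4.3]
width: 0.0484
grasp_force: 63.6
```

Emit:
step_arm(
  dp=[
    [0,-0.1,0.1],
    [0.05,-0.3,0.3],
    [0.1,-0.5,0.4],
    [0.15,-0.7,0.5],
    [0.2,-0.9,0.5],
  ],
  angular=[
    [0,0,0],
    [0,0,-0.05],
    [0,0,-0.1],
    [0,0,-0.15],
    [0,0,-0.21],
  ],
)

```text
clock: 10.25
tcp_pos: [0.4621, 0.2223, 0.1535]
ee_rot: [0.804, 0.595, -0.0, 0.0]
ft_force: [0.4, -0.8, -3.7]
width: 0.049
grasp_force: 63.7
```

Emit:
step_arm(
  dp=[
    [0.05,-0.2,0],
    [0.1,-0.4,0],
    [0.15,-0.6,0],
    [0.2,-0.8,0],
    [0.2,-1,0],
  ],
  angular=[
    [0,0,0],
    [0,0,0],
    [0,0,0],
    [0,0,0],
    [0,0,0],
  ],
)

```text
clock: 10.88
tcp_pos: [0.4816, 0.1222, 0.1526]
ee_rot: [0.803, 0.596, -0.001, -0.0]
ft_force: [0.2, 0.3, -4.2]
width: 0.0489
grasp_force: 63.6
```

Emit:
step_arm(
  dp=[
    [0.05,-0.2,0],
    [0.1,-0.4,0],
    [0.15,-0.6,0],
    [0.2,-0.8,0],
    [0.2,-1,0],
  ],
  angular=[
    [0,0,0],
    [0,0,0],
    [0,0,0],
    [0,0,0],
    [0,0,0],
  ],
)

```text
clock: 11.5
tcp_pos: [0.5014, 0.0224, 0.1526]
ee_rot: [0.803, 0.596, -0.001, -0.001]
ft_force: [-0.4, 0.6, -2.6]
width: 0.0487
grasp_force: 63.6
```

Emit:
step_arm(
  dp=[
    [0.05,-0.2,0],
    [0.1,-0.4,0],
    [0.15,-0.6,0],
    [0.2,-0.8,0],
    [0.24,-1,0],
  ],
  angular=[
    [0,0,0],
    [0,0,0],
    [0,0,0],
    [0,0,0],
    [0,0,0],
  ],
)

```text
clock: 12.12
tcp_pos: [0.5264, -0.0777, 0.1532]
ee_rot: [0.803, 0.596, -0.0, -0.0]
ft_force: [1.0, -0.5, -4.2]
width: 0.0489
grasp_force: 63.6
```

Emit:
step_arm(
  dp=[
    [0,-0.1,0],
    [0,-0.2,0],
    [0,-0.25,0],
    [0,-0.25,0],
    [0,-0.25,0],
  ],
  angular=[
    [0,0,0],
    [0,0,0],
    [0,0,0],
    [0,0,0],
    [0,0,0],
  ],
)

```text
clock: 12.75
tcp_pos: [0.5261, -0.1009, 0.1533]
ee_rot: [0.803, 0.596, 0.0, -0.0]
ft_force: [0.5, -0.1, -4.4]
width: 0.0486
grasp_force: 63.6
```

```bash
python3 - <<'E'
from h import *
s,w,d=shot("wrist","w4"); P=pose("wrist",s); v,u=np.mgrid[0:384,0:512]; c,r=rays(P,np.c_[u.ravel(),v.ravel()]); X=(c+r*d.ravel()[:,None])
print(s["clock"],s["tcp_pos"],2*np.degrees(np.arctan2(s["ee_rot"][1],s["ee_rot"][0])),s["width"],s["ft_force"])
b=max(blobs(mask(w,(105,150,60),(125,255,255)),200),key=lambda b:b[1][4])
T=R.from_quat(s["ee_rot"]).inv().apply(X-s["tcp_pos"]).reshape(384,512,3)
q=T[b[2]]; print(b[1],"blue in tool: z",np.median(q[:,2]),cv2.minAreaRect(q[:,:2].astype(np.float32)))
m=(np.abs(T[:,:,2]-np.median(q[:,2]))<.004)&(abs(T[:,:,1])<.035)&(T[:,:,0]>.025)&(T[:,:,0]<.08); q=T[m]; print("x range",np.percentile(q[:,0],[0,1,99,100]),np.percentile(q[:,1],[0,1,99,100]))
t=q[(q[:,0]<.05)]; A=np.c_[t,np.ones(len(t))]; print("top slope",np.linalg.lstsq(A[:,[0,1,3]],t[:,2],rcond=None)[0])
E
```

```text
12.75 [ 0.52607624 -0.10091805  0.15333159] 73.15353400666345 0.04863934917938415 [ 0.45153785 -0.1205805  -4.35661111]
[  201   161   109   174 12273] blue in tool: z -0.0245289917668806 ((0.02125713974237442, 0.0010110456496477127), (0.118328757584095, 0.0497356578707695), 0.28791266679763794)
x range [0.02500667 0.02544228 0.05982076 0.06013594] [-0.02418655 -0.02313338  0.02477953  0.02600422]
top slope [-1.53389357e-03 -2.31286340e-05 -2.45000220e-02]
```

View pics/w4.png

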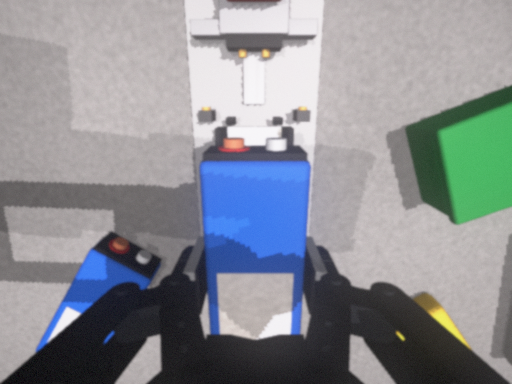

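The view shows the cell held straight, its terminals at (234,145) and (277,145) pointing to the carriage pins at (242,53) and (266,53). Next I lower it in small steps.

Emit:
step_arm(
  dp=[
    [0,0.01,-0.2],
    [-0.01,0.01,-0.45],
    [-0.01,0.01,-0.7],
    [-0.01,0.01,-0.95],
    [-0.01,0.01,-1],
  ],
  angular=[
    [0,0,0.005],
    [0,0,0.005],
    [0,0,0.005],
    [0,0,0.005],
    [0,0,0.005],
  ],
)

```text
clock: 13.42
tcp_pos: [0.5239, -0.0995, 0.0518]
ee_rot: [0.802, 0.598, -0.001, -0.002]
ft_force: [-0.3, 0.2, -3.1]
width: 0.0489
grasp_force: 63.5
```

Emit:
step_arm(
  dp=[
    [0,0,-0.03],
    [0,0,-0.06],
    [0,0,-0.09],
    [0,0,-0.12],
    [0,0,-0.14],
  ],
  angular=[
    [0,0,0],
    [0,0,0],
    [0,0,0],
    [0,0,0],
    [0,0,0],
  ],
)

```text
clock: 14.05
tcp_pos: [0.5251, -0.1004, 0.0393]
ee_rot: [0.802, 0.597, 0.0, 0.0]
ft_force: [0.0, 0.1, -3.7]
width: 0.0488
grasp_force: 63.5
```

Emit:
step_arm(
  dp=[
    [0,0,-0.02],
    [0,0,-0.04],
    [0,0,-0.06],
    [0,0,-0.08],
    [0,0,-0.08],
  ],
  angular=[
    [0,0,0],
    [0,0,0],
    [0,0,0],
    [0,0,0],
    [0,0,0],
  ],
)

```text
clock: 14.68
tcp_pos: [0.5254, -0.1005, 0.0313]
ee_rot: [0.802, 0.597, 0.0, 0.0]
ft_force: [1.3, -0.2, -3.6]
width: 0.0487
grasp_force: 63.8
```

Emit:
step_arm(
  dp=[
    [0,0,-0.01],
    [0,0,-0.02],
    [0,0,-0.03],
    [0,0,-0.04],
    [0,0,-0.04],
  ],
  angular=[
    [0,0,0],
    [0,0,0],
    [0,0,0],
    [0,0,0],
    [0,0,0],
  ],
)

```text
clock: 15.3
tcp_pos: [0.5256, -0.1006, 0.0278]
ee_rot: [0.802, 0.597, 0.0, 0.0]
ft_force: [-0.0, -0.0, 3.6]
width: 0.0489
grasp_force: 64.5
```

Emit:
step_arm(
  dp=[
    [0,0,-0.02],
    [0,0,-0.04],
    [0,0,-0.06],
    [0,0,-0.07],
    [0,0,-0.07],
  ],
  angular=[
    [0,0,0],
    [0,0,0],
    [0,0,0],
    [0,0,0],
    [0,0,0],
  ],
)

```text
clock: 15.92
tcp_pos: [0.5254, -0.1005, 0.0218]
ee_rot: [0.802, 0.597, 0.0, 0.0]
ft_force: [-3.1, 1.7, 18.1]
width: 0.0491
grasp_force: 66.2
```

Emit:
step_arm(
  dp=[
    [0,0,0],
    [0,0,0],
    [0,0,0],
    [0,0,0],
    [0,0,0],
  ],
  angular=[
    [0,0,0],
    [0,0,0],
    [0,0,0],
    [0,0,0],
    [0,0,0],
  ],
  fingers=0,
)

```text
clock: 16.55
tcp_pos: [0.5251, -0.1003, 0.0201]
ee_rot: [0.802, 0.597, -0.0, -0.0]
ft_force: [-0.5, -0.5, 0.4]
width: 0.0855
grasp_force: 0.0
```

Emit:
step_arm(
  dp=[
    [0,0,0.1],
    [0,0,0.25],
    [0,0,0.4],
    [0,0,0.6],
    [0,0,0.6],
  ],
  angular=[
    [0,0,0],
    [0,0,0],
    [0,0,0],
    [0,0,0],
    [0,0,0],
  ],
)

```text
clock: 17.18
tcp_pos: [0.5267, -0.101, 0.0827]
ee_rot: [0.802, 0.597, 0.001, 0.002]
ft_force: [-0.4, -0.2, 0.2]
width: 0.0854
grasp_force: 0.0
```

Emit:
step_arm(
  dp=[
    [0,0,0],
    [0,0,0],
    [0,0,0],
    [0,0,0],
    [0,0,0],
  ],
  angular=[
    [0,0,0],
    [0,0,0],
    [0,0,0],
    [0,0,0],
    [0,0,0],
  ],
  fingers=1,
)

```text
clock: 17.8
tcp_pos: [0.5251, -0.1004, 0.0801]
ee_rot: [0.802, 0.597, -0.0, -0.0]
ft_force: [-0.5, 0.5, 0.3]
width: 0.0002
grasp_force: 0.0
```

Emit:
step_arm(
  dp=[
    [0,0,-0.08],
    [0,0,-0.16],
    [0,0,-0.23],
    [0,0,-0.28],
    [0,0,-0.3],
  ],
  angular=[
    [0,0,0],
    [0,0,0],
    [0,0,0],
    [0,0,0],
    [0,0,0],
  ],
)

```text
clock: 18.42
tcp_pos: [0.5249, -0.1003, 0.0498]
ee_rot: [0.802, 0.597, -0.0, -0.0]
ft_force: [-0.6, 0.6, 0.8]
width: 0.0001
grasp_force: 0.0
```

Emit:
step_arm(
  dp=[
    [0,0,-0.015],
    [0,0,-0.03],
    [0,0,-0.045],
    [0,0,-0.06],
    [0,0,-0.06],
  ],
  angular=[
    [0,0,0],
    [0,0,0],
    [0,0,0],
    [0,0,0],
    [0,0,0],
  ],
)

```text
clock: 19.05
tcp_pos: [0.5254, -0.1005, 0.046]
ee_rot: [0.802, 0.597, 0.0, 0.001]
ft_force: [-4.3, 2.4, 13.6]
width: -0.0003
grasp_force: 6.9
```

Emit:
step_arm(
  dp=[
    [0,0,-0.01],
    [0,0,-0.01],
    [0,0,-0.01],
    [0,0,0.1],
    [0,0,0.3],
  ],
  angular=[
    [0,0,0],
    [0,0,0],
    [0,0,0],
    [0,0,0],
    [0,0,0],
  ],
)

```text
clock: 19.68
tcp_pos: [0.5246, -0.1002, 0.0743]
ee_rot: [0.802, 0.597, -0.0, -0.001]
ft_force: [-0.5, 0.4, -0.4]
width: 0.0002
grasp_force: 0.0
```

Emit:
step_arm(
  dp=[
    [0,0,0.2],
    [0,0,0.4],
    [0,0,0.7],
    [0,0,1],
    [0,0,1],
  ],
  angular=[
    [0,0,0],
    [0,0,0],
    [0,0,0],
    [0,0,0],
    [0,0,0],
  ],
)

```text
clock: 20.3
tcp_pos: [0.5268, -0.101, 0.1769]
ee_rot: [0.802, 0.597, 0.001, 0.002]
ft_force: [-0.1, -0.6, 0.0]
width: 0.0001
grasp_force: 0.0
```

Emit:
step_arm(
  dp=[
    [0,0,0.2],
    [0,0,0.4],
    [0,0,0.7],
    [0,0,0.9],
    [0,0,0.9],
  ],
  angular=[
    [0,0,0],
    [0,0,0],
    [0,0,0],
    [0,0,0],
    [0,0,0],
  ],
)

```text
clock: 20.92
tcp_pos: [0.5257, -0.1006, 0.2648]
ee_rot: [0.802, 0.597, 0.0, 0.001]
ft_force: [-0.1, 0.7, -0.6]
width: -0.0001
grasp_force: 0.0
```

```bash
cat > see.py <<'E'
from h import *
import sys
np.set_printoptions(suppress=True,precision=4)
s,im,d=shot("wrist",sys.argv[1]); P=pose("wrist",s); v,u=np.mgrid[0:384,0:512]; c,r=rays(P,np.c_[u.ravel(),v.ravel()]); X=(c+r*d.ravel()[:,None])
a=np.radians(73.4); ux=np.array([np.sin(a),-np.cos(a)]); uy=np.array([np.cos(a),np.sin(a)]); rel=X[:,:2]-(.5263,-.1)
F=np.c_[rel@ux,rel@uy,X[:,2]].reshape(384,512,3); ok=d>0
print(s["clock"],s["tcp_pos"],"bench",np.median(F[ok&(abs(F[:,:,2])<.006)][:,2]))
b=(mask(im,(105,150,60),(125,255,255))>0)&ok&(abs(F[:,:,0])<.04)&(abs(F[:,:,1])<.08)&(F[:,:,2]>.03)
q=F[b]
if len(q)>50: t=q[(abs(q[:,0])<.02)&(abs(q[:,1])<.05)];print("blue",len(q),q.min(0),q.max(0),"top z,slopes",np.median(t[:,2]),np.linalg.lstsq(np.c_[t[:,:2],np.ones(len(t))],t[:,2],rcond=None)[0])
rd=((mask(im,(0,150,90),(8,255,255))|mask(im,(172,150,90),(180,255,255)))>0)&ok
for cc,st,mm in blobs((rd*255).astype(np.uint8),60):
    q=F[mm]; print("red",cc,st[4],"med",np.median(q,0),"min",np.percentile(q,2,axis=0),"max",np.percentile(q,98,axis=0))
E
python3 see.py w5
```

```text
20.925 [ 0.5257 -0.1006  0.2648] bench 0.00040916060277534916
blue 1586 [-0.0232 -0.0585  0.0438] [0.0245 0.0548 0.0487] top z,slopes 0.04646140963292633 [0.0006 0.0008 0.0464]
red [254.1466  22.1611] 416 med [0.0003 0.1607 0.0757] min [-0.0185  0.1555  0.0741] max [0.0199 0.1656 0.0772]
```

The cell sits home and level: top 46.0 mm above the bench after the 0.4 mm bias, slope under 0.001. Next I go behind the clamp grip.

Emit:
step_arm(
  dp=[
    [-0.06,-0.2,0],
    [-0.12,-0.4,0],
    [-0.18,-0.6,0],
    [-0.24,-0.8,0],
    [-0.28,-0.95,0],
  ],
  angular=[
    [0,0,0],
    [0,0,0],
    [0,0,0],
    [0,0,0],
    [0,0,0],
  ],
)

```text
clock: 21.6
tcp_pos: [0.4963, -0.1958, 0.2624]
ee_rot: [0.802, 0.597, -0.001, -0.001]
ft_force: [0.1, 0.9, -0.5]
width: -0.0002
grasp_force: 0.0
```

Emit:
step_arm(
  dp=[
    [-0.06,-0.2,0],
    [-0.12,-0.4,0],
    [-0.18,-0.62,0],
    [-0.18,-0.62,0],
    [-0.18,-0.62,0],
  ],
  angular=[
    [0,0,0],
    [0,0,0],
    [0,0,0],
    [0,0,0],
    [0,0,0],
  ],
)

```text
clock: 22.22
tcp_pos: [0.4791, -0.257, 0.2639]
ee_rot: [0.802, 0.597, 0.0, -0.001]
ft_force: [-0.1, 0.2, 0.5]
width: -0.0003
grasp_force: 0.0
```

```bash
python3 see.py w6
```

```text
22.225 [ 0.4791 -0.257   0.2639] bench 0.0003817760920793445
blue 1006 [-0.0227 -0.0588  0.0438] [0.0239 0.0266 0.0495] top z,slopes 0.04673543836695765 [-0.0002 -0.0001  0.0467]
red [252.7695 134.734 ] 1293 med [-0.0015 -0.1065  0.191 ] min [-0.0375 -0.1114  0.1888] max [ 0.037  -0.1022  0.1927]
```

Emit:
step_arm(
  dp=[
    [0,0,-0.2],
    [0,0,-0.45],
    [0,0,-0.7],
    [0,0,-1],
    [0,0,-1],
  ],
  angular=[
    [0,0,0],
    [0,0,0],
    [0,0,0],
    [0,0,0],
    [0,0,0],
  ],
)

```text
clock: 22.9
tcp_pos: [0.478, -0.2554, 0.1623]
ee_rot: [0.802, 0.598, -0.001, -0.003]
ft_force: [0.5, -0.2, 0.1]
width: 0.0001
grasp_force: 0.0
```

Emit:
step_arm(
  dp=[
    [0.06,0.2,0],
    [0.12,0.4,0],
    [0.17,0.58,0],
    [0.22,0.75,0],
    [0.27,0.91,0],
  ],
  angular=[
    [0,0,0],
    [0,0,0],
    [0,0,0],
    [0,0,0],
    [0,0,0],
  ],
)

```text
clock: 23.52
tcp_pos: [0.5063, -0.1651, 0.1643]
ee_rot: [0.802, 0.598, -0.0, -0.0]
ft_force: [-1.7, -2.0, -1.4]
width: -0.0002
grasp_force: 1.0
```

Emit:
step_arm(
  dp=[
    [0.03,0.1,-0.04],
    [0.06,0.2,-0.08],
    [0.09,0.3,-0.12],
    [0.12,0.4,-0.17],
    [0.15,0.5,-0.24],
  ],
  angular=[
    [0,0,0],
    [0,0,0],
    [0,0,0],
    [0,0,0],
    [0,0,0],
  ],
)

```text
clock: 24.15
tcp_pos: [0.5213, -0.1159, 0.1398]
ee_rot: [0.802, 0.597, -0.0, -0.0]
ft_force: [-0.1, -2.0, 0.4]
width: 0.0002
grasp_force: 0.8
```

```bash
python3 see.py w7
```

```text
24.15 [ 0.5213 -0.1159  0.1398] bench 0.0004701351534916465
blue 3545 [-0.0235 -0.0255  0.0438] [0.0247 0.0555 0.0488] top z,slopes 0.046509835611458855 [-0.0008  0.0012  0.0465]
red [251.3536 220.6535] 3088 med [-0.0017  0.0069  0.1527] min [-0.0376  0.001   0.1489] max [0.0376 0.0109 0.1543]
```

Emit:
step_arm(
  dp=[
    [0,0,0.2],
    [0,0,0.35],
    [0.02,0.08,0.35],
    [0.05,0.18,0.35],
    [0.08,0.27,0.35],
  ],
  angular=[
    [0,0,0],
    [0,0,0],
    [0,0,0],
    [0,0,0],
    [0,0,0],
  ],
)

```text
clock: 24.82
tcp_pos: [0.5289, -0.0883, 0.1746]
ee_rot: [0.802, 0.597, -0.0, -0.001]
ft_force: [-1.1, 0.1, -0.1]
width: 0.0002
grasp_force: 0.0
```

Emit:
step_arm(
  dp=[
    [0,0.01,-0.23],
    [0.02,0.07,-0.35],
    [0.04,0.14,-0.49],
    [0.06,0.19,-0.59],
    [0.07,0.24,-0.69],
  ],
  angular=[
    [0,0,0],
    [0,0,0],
    [0,0,0],
    [0,0,0],
    [0,0,0],
  ],
)

```text
clock: 25.45
tcp_pos: [0.5362, -0.0652, 0.1056]
ee_rot: [0.802, 0.597, -0.0, 0.0]
ft_force: [0.9, -0.8, 1.2]
width: -0.0001
grasp_force: 0.5
```

```bash
python3 see.py w8
```

```text
25.45 [ 0.5362 -0.0652  0.1056] bench 0.0004713548394633532
blue 2817 [-0.0245  0.0158  0.0433] [0.0249 0.0559 0.0484] top z,slopes 0.04648826154631833 [0.0015 0.0029 0.0464]
red [253.3847  18.6602] 1713 med [-0.0003  0.1606  0.0755] min [-0.0187  0.1548  0.074 ] max [0.0201 0.1661 0.0771]
red [210.618  245.6671] 754 med [-0.0254  0.0381  0.1049] min [-0.0379  0.0325  0.1013] max [-0.0099  0.0413  0.1068]
red [296.531  245.8138] 435 med [0.0247 0.038  0.1048] min [0.0101 0.0325 0.102 ] max [0.0385 0.0408 0.1066]
red [ 97.8391 305.8621] 87 med [-0.1516 -0.0696  0.0286] min [-0.1576 -0.0744  0.0194] max [-0.1449 -0.0651  0.0319]
```

Tracking well; cell is still home. Press the clamp level.

Emit:
step_arm(
  dp=[
    [0.01,0.03,-0.11],
    [0.02,0.05,-0.22],
    [0.02,0.07,-0.33],
    [0.02,0.08,-0.43],
    [0.02,0.08,-0.46],
  ],
  angular=[
    [0,0,0],
    [0,0,0],
    [0,0,0],
    [0,0,0],
    [0,0,0],
  ],
)

```text
clock: 26.12
tcp_pos: [0.5378, -0.0573, 0.0601]
ee_rot: [0.802, 0.597, -0.0, -0.0]
ft_force: [-5.3, 2.1, 19.5]
width: 0.0002
grasp_force: 9.6
```

Emit:
step_arm(
  dp=[
    [0,0,-0.005],
    [0,0,-0.01],
    [0,0,-0.01],
    [0,0,-0.01],
    [0,0,-0.01],
  ],
  angular=[
    [0,0,0],
    [0,0,0],
    [0,0,0],
    [0,0,0],
    [0,0,0],
  ],
)

```text
clock: 26.75
tcp_pos: [0.5378, -0.0574, 0.0603]
ee_rot: [0.802, 0.597, -0.0, -0.0]
ft_force: [-3.4, 2.0, 9.5]
width: -0.0001
grasp_force: 5.2
```

Emit:
step_arm(
  dp=[
    [0,0,0.1],
    [0,0,0.3],
    [0,0,0.5],
    [0,0,0.65],
    [0,0,0.65],
  ],
  angular=[
    [0,0,0],
    [0,0,0],
    [0,0,0],
    [0,0,0],
    [0,0,0],
  ],
)

```text
clock: 27.38
tcp_pos: [0.539, -0.0577, 0.1255]
ee_rot: [0.802, 0.597, 0.001, 0.001]
ft_force: [-0.8, 0.3, -0.5]
width: 0.0
grasp_force: 0.0
```

Emit:
step_arm(
  dp=[
    [0.05,0.15,0],
    [0.1,0.3,0],
    [0.15,0.45,0],
    [0.2,0.6,0],
    [0.24,0.78,0],
  ],
  angular=[
    [0,0,0],
    [0,0,0],
    [0,0,0],
    [0,0,0],
    [0,0,0],
  ],
)

```text
clock: 28.0
tcp_pos: [0.5625, 0.0219, 0.1241]
ee_rot: [0.802, 0.597, -0.0, -0.0]
ft_force: [0.2, 0.4, -0.1]
width: 0.0001
grasp_force: 0.0
```

Emit:
step_arm(
  dp=[
    [0.05,0.15,0],
    [0.1,0.3,0],
    [0.15,0.5,0],
    [0.24,0.78,0],
    [0.24,0.78,0],
  ],
  angular=[
    [0,0,0],
    [0,0,0],
    [0,0,0],
    [0,0,0],
    [0,0,0],
  ],
)

```text
clock: 28.62
tcp_pos: [0.5866, 0.1009, 0.1243]
ee_rot: [0.801, 0.598, 0.0, -0.0]
ft_force: [-0.6, -0.1, 0.2]
width: 0.0003
grasp_force: 0.0
```

Emit:
step_arm(
  dp=[
    [0,0,0],
    [0,0,-0.2],
    [0,0,-0.4],
    [0,0,-0.66],
    [0,0,-0.66],
  ],
  angular=[
    [0,0,0],
    [0,0,0],
    [0,0,0],
    [0,0,0],
    [0,0,0],
  ],
)

```text
clock: 29.25
tcp_pos: [0.5842, 0.0978, 0.0564]
ee_rot: [0.802, 0.597, -0.002, -0.001]
ft_force: [-0.5, 0.2, 0.2]
width: -0.0
grasp_force: 0.0
```

```bash
python3 - <<'E'
from h import *
for n in("top","scene"):
    s,im,d=shot(n,n+"1")
a=np.load("top1.npz")["im"][140:240,190:350]; b=np.load("scene1.npz")["im"][160:270,160:320]
cv2.imwrite("pics/chk.png",np.vstack([cv2.resize(x,(480,int(x.shape[0]*3 if x.shape[0]==100 else 300)),interpolation=cv2.INTER_CUBIC)[:299] for x in(a,b)]))
E
```

```text
(no output)
```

View pics/chk.png

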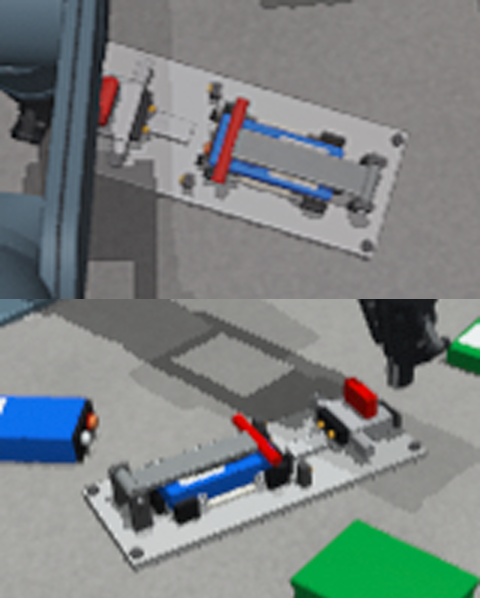

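The check picture shows the clamp lying level on the blue cell (upper half, red grip at (228,140)). In the lower half the fingers stand behind the red carriage grip at (360,397). Next I push the carriage.

Emit:
step_arm(
  dp=[
    [-0.05,-0.17,0],
    [-0.09,-0.3,0],
    [-0.13,-0.43,0],
    [-0.17,-0.56,0],
    [-0.2,-0.67,0],
  ],
  angular=[
    [0,0,0],
    [0,0,0],
    [0,0,0],
    [0,0,0],
    [0,0,0],
  ],
)

```text
clock: 29.98
tcp_pos: [0.5667, 0.0316, 0.0594]
ee_rot: [0.802, 0.597, 0.002, 0.0]
ft_force: [1.6, 5.9, 1.8]
width: 0.0002
grasp_force: 3.4
```

Emit:
step_arm(
  dp=[
    [-0.01,-0.03,0],
    [-0.02,-0.06,0],
    [-0.03,-0.09,0],
    [-0.03,-0.11,0],
    [-0.03,-0.11,0],
  ],
  angular=[
    [0,0,0],
    [0,0,0],
    [0,0,0],
    [0,0,0],
    [0,0,0],
  ],
)

```text
clock: 30.6
tcp_pos: [0.5635, 0.0207, 0.0593]
ee_rot: [0.802, 0.597, 0.001, 0.0]
ft_force: [0.5, 5.3, 2.8]
width: -0.0
grasp_force: 2.4
```

```bash
python3 see.py w9
```

```text
30.6 [0.5635 0.0207 0.0593] bench 0.0005127306755624977
blue 144 [-0.0022  0.0462  0.043 ] [0.0057 0.0567 0.048 ] top z,slopes 0.0460464698873274 [-0.0323  0.0999  0.0413]
```

Emit:
step_arm(
  dp=[
    [-0.005,-0.01,0],
    [-0.01,-0.02,0],
    [-0.01,-0.03,0],
    [-0.01,-0.04,0],
    [-0.01,-0.04,0],
  ],
  angular=[
    [0,0,0],
    [0,0,0],
    [0,0,0],
    [0,0,0],
    [0,0,0],
  ],
)

```text
clock: 31.28
tcp_pos: [0.5625, 0.0174, 0.0593]
ee_rot: [0.802, 0.597, 0.001, -0.0]
ft_force: [0.2, 7.3, 5.0]
width: -0.0004
grasp_force: 3.6
```

Emit:
step_arm(
  dp=[
    [-0.005,-0.01,0],
    [-0.005,-0.02,0],
    [-0.01,-0.03,0],
    [-0.01,-0.03,0],
    [-0.01,-0.03,0],
  ],
  angular=[
    [0,0,0],
    [0,0,0],
    [0,0,0],
    [0,0,0],
    [0,0,0],
  ],
)

```text
clock: 31.9
tcp_pos: [0.5623, 0.0165, 0.0594]
ee_rot: [0.802, 0.597, 0.003, -0.001]
ft_force: [3.6, 15.9, 4.1]
width: 0.0002
grasp_force: 8.0
```

Emit:
step_arm(
  dp=[
    [0,-0.01,0],
    [0,-0.015,0],
    [0,-0.015,0],
    [0,-0.015,0],
    [0,-0.015,0],
  ],
  angular=[
    [0,0,0],
    [0,0,0],
    [0,0,0],
    [0,0,0],
    [0,0,0],
  ],
)

```text
clock: 32.52
tcp_pos: [0.5622, 0.0165, 0.0594]
ee_rot: [0.802, 0.597, 0.004, -0.002]
ft_force: [4.1, 20.8, 4.4]
width: -0.0001
grasp_force: 10.7
```

Emit:
step_arm(
  dp=[
    [0.05,0.15,0],
    [0.1,0.3,0],
    [0.1,0.35,0.3],
    [0.1,0.35,0.6],
    [0.1,0.35,1],
  ],
  angular=[
    [0,0,0],
    [0,0,0],
    [0,0,0],
    [0,0,0],
    [0,0,0],
  ],
)

```text
clock: 33.15
tcp_pos: [0.5704, 0.0471, 0.1584]
ee_rot: [0.802, 0.597, -0.001, -0.001]
ft_force: [0.7, -0.5, -0.4]
width: 0.0003
grasp_force: 0.0
```

Emit:
step_arm(
  dp=[
    [0,0,0.2],
    [-0.03,-0.2,0.5],
    [-0.1,-0.4,1],
    [-0.2,-0.7,1],
    [-0.2,-0.7,1],
  ],
  angular=[
    [0,0,0],
    [0,0,0],
    [0,0,0],
    [0,0,0],
    [0,0,0],
  ],
)

```text
clock: 33.78
tcp_pos: [0.5509, -0.0247, 0.2589]
ee_rot: [0.803, 0.596, -0.0, 0.001]
ft_force: [-0.4, -0.3, 0.0]
width: 0.0001
grasp_force: 0.0
```

```bash
python3 see.py w10
```

```text
33.775 [ 0.5509 -0.0247  0.2589] bench 0.0004306832473957023
blue 372 [-0.0234 -0.0306  0.0442] [0.0236 0.0556 0.0487] top z,slopes 0.04629850814964248 [-0.0055 -0.0024  0.0463]
red [252.0903 151.0486] 288 med [0.0001 0.1059 0.0755] min [-0.0187  0.101   0.074 ] max [0.019  0.1107 0.0769]
red [254.6463 195.8598] 328 med [0.0047 0.0448 0.0601] min [-0.035   0.0404  0.0578] max [0.036  0.0483 0.0619]
```

View pics/w10.png

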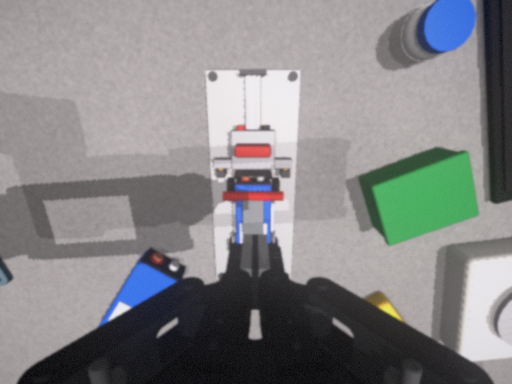

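The carriage grip is at (252,151), which puts it at fixture y = 105.9 mm: at its stop, against the terminals. The clamp grip at (254,196) is level at z ≈ 54 mm, and the robot touches nothing, so I hand in.

```bash
python3 -c "
from rig import arm
print(arm.sign_off())"
```

```text
the job is handed in; nothing more can be done
None
```

The job is handed in at about 34 s: by my measurements the blue cell sits home and level in the nest, the clamp is level on it, the carriage is at its stop with the pins at the terminals, and the arm is clear; the sign-off returned no verdict.

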